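# Find the rocking pot lid and press it home

### The arm

A 6-joint arm with a two-finger parallel gripper is mounted at the origin on the work surface. World frame = base frame: x ahead of the robot, y to its left, z up, the work surface at z = 0. Lengths are in m, angles in rad, forces in N, time in s.
With the tool pointing down it reaches from about 0.375 to 0.9 m from the base axis. Payload 3.1 kg.
Tool frame: the origin (TCP) lies midway between the tips of the shut fingers; the grasp point (between the pads) lies 19 mm behind it; z points along the fingers, y is the line along which they close (so a half turn about z gives the same grasp; the last joint's range is limited). The gripper opens to 85 mm and grips with 20 to 120 N. Pads are 22 mm wide; open, the fingers measure 114 mm over their backs; the gripper's body (76 mm by 85 mm) begins 54 mm behind the grasp point. The pads swing forward as they close: fully open they stand 13 mm farther back than shut.
Start: joints at [1.101, 0.527, 1.433, -0, 1.181, -0.178], TCP at [0.18, 0.599, 0.231] pointing down, gripper open.
Joint ranges: [-3.08, 3.08], [-0.75, 2.2], [0.22, 2.44], [-1.43, 4.57], [0, 2.65], [-2.85, 2.85]. Speed limits (rad/s): [2.79, 2.79, 3.14, 3.14, 3.14, 3.14].

### API

Orientations are given as a unit quaternion [x, y, z, w].
In Python, from station import manip gives the robot as it stands. The module is installed in compiled form; this text tells all that it offers.
- The arm moves only by the tool apply_moves, never from a script. Its arguments are lists of equal length, an entry for each row: "claw": the gripper's target within -1 to 1 (fully open at 1, half-way at 0, shut at -1); "travel": the shift along the tool's x, y, z scaled (see below), a list of three; "turn": the turn, a rotation vector about the tool's x, y, z scaled (see below), a list of three. In form: {"claw": [claw, ...], "travel": [[dx, dy, dz], ...], "turn": [[rx, ry, rz], ...]}. A call has 1 to 5 rows; each row is the pose to reach, as a shift and turn from the pose commanded when the call began, along the tool's axes at that moment, turning the shorter way round; what a row does not reach only later rows make up. The controller multiplies each number of a shift by 800 mm and each number of a turn by 180 degrees. A row lasts 1/12 s, in which the tool goes at most 41.7 mm and 7.16 degrees, less where a joint would pass 70% of its speed; a pose out of reach is approached as far as the arm can. A call with a number of a shift or a turn outside -1 to 1 is refused whole. A call with a gripper value outside its range is refused whole. The fingers move at their own pace and stop on an object; "newtons" is the grip in N (left out, the last holds). Time passes only in rows, so rows that repeat a pose let the fingers close. It gives the time, the measured TCP pose, the force, the opening and the grip force at its end, in the units of the state.
- manip.sense(): the state, without advancing time (a new reading comes with each control period).
- manip.snapshot(name): name is "scene" or "top" or "wrist"; returns a dict with "pixels" (384x512x3 uint8, red, green, blue), "depth" (384x512 float32, m along the optical axis (not along the pixel's ray), 0 where there is no reading), "intrinsics" (3x3 intrinsics, pixels), "R" (3x3) and "t" (3): a world point X has camera coordinates R X + t. Camera axes: x right, y down, z forward; pixel columns grow to the right and rows downward; lengths in m; the calibration is good to about 2 mm. A picture is of the moment at which its call begins.
- manip.sign_off(): hands the job in; it is judged then, once.
The state is a dict: "t": time; "q": joint angles; "qd": joint speeds; "tau": joint torques, N m; "tcp_pos": TCP position; "tool_rot": TCP orientation; "force": force on the tool from outside, world axes, zero at the start; "ft_torque": the same for the moment, N m; "finger_gap": opening from 0.0 (shut) to 1.0 (fully open); "gripper_force": force on a finger pad.
Only numpy, scipy, OpenCV 4.12 (cv2) and the standard library are available. Lean on these libraries where they do the work, as an engineer would, in place of code of your own. Each camera call takes 0.05 s, during which the arm holds its last target. There are 200 camera calls.

### The job

One of the four identical pot lids on the tray is not seated. Press lightly near the edge of the lids until you find the one that rocks, then press that one down in its middle until it sits firmly home. Only press: do not pick up or push aside any lid, never lean hard on a lid, and leave the bottles and the cup where they stand.

Things in the scene. Friction and masses are not known exactly. Their poses are not given: they have to be found in the camera images.
- tray: White acrylic tray, fixed, 270 mm (its x, away from the robot) by 520 mm (its y, left), rim 18 mm high; origin on the bar under its centre. Four identical white lidded pots stand in its middle, two by two, 100 mm between centres; bottles and cup at its right end, a fixed flower-shaped drying rack (91 mm high) at its left. Nothing on it is over 125 mm high.
- lid_1: The near left lid; origin at the centre of its flat top (tray x -50, y 50 mm); z is its upward normal. All lids: loose flat white plastic cap, 80 mm across, 13 mm high, 30 g, on a 70 mm wide neck with some 3 mm play. All tops start level, 68 mm above the bar, as the pots stand at different depths: height does not tell which is unseated, and it may be any.
- lid_2: The near right lid; origin at the centre of its flat top (tray x -50, y -50 mm); z is its upward normal. A sound lid stays level when pressed anywhere and its pot, fixed on a springy foot, sinks straight down: from about 1.3 N on, 1 mm per 4 N, and comes back on release.
- lid_3: The far left lid; origin at the centre of its flat top (tray x 50, y 50 mm); z is its upward normal. The unseated lid rests 4 mm above its rim on a risen plug 12 mm wide at its middle: pressed near its edge with under 1 N it tips about 0.13 rad, and levels again on release. Edge presses do not seat it.
- lid_4: The far right lid; origin at the centre of its flat top (tray x 50, y -50 mm); z is its upward normal. The unseated lid, pressed in its middle with about 8 to 10 N, pushes its plug down against friction; it ends 4 mm lower, level on its rim, and stays there.
- bottle_1: Short baby bottle with a nipple, 58 mm wide, 106 mm high, loose, upright on the tray; origin at the centre of its underside. Bystander.
- bottle_2: Short baby bottle with a nipple, 58 mm wide, 106 mm high, loose, upright on the tray; origin at the centre of its underside. Bystander.
- straw_cup: Steel straw cup, 68 mm wide, 119 mm high with its straw, loose, upright on the tray; origin at the centre of its underside. Bystander.
There are look-alikes about, which are no part of the job. Leave any black, purple or turquoise look-alike of the lid_1 alone.

How it is judged:
On the way, in this order (a step that is already met when the one before it is completed fails the run):
1. the loose lid is rocked: tipped more than 0.06 rad under a finger pressing it (((angle between lid_1's own z axis and vertical above 0.06 rad and z of lid_1 in the frame of tray above 0.0655 m and contact force between the fingers and lid_1 above 0.3 N) or (angle between lid_2's own z axis and vertical above 0.06 rad and z of lid_2 in the frame of tray above 0.0655 m and contact force between the fingers and lid_2 above 0.3 N) or (angle between lid_3's own z axis and vertical above 0.06 rad and z of lid_3 in the frame of tray above 0.0655 m and contact force between the fingers and lid_3 above 0.3 N) or (angle between lid_4's own z axis and vertical above 0.06 rad and z of lid_4 in the frame of tray above 0.0655 m and contact force between the fingers and lid_4 above 0.3 N))), for 0.05 s.
2. a lid has been pressed home: 4 mm lower and level with the finger off it (((z of lid_1 in the frame of tray below 0.0655 m and angle between lid_1's own z axis and vertical below 0.03 rad and contact force between the fingers and lid_1 below 0.1 N) or (z of lid_2 in the frame of tray below 0.0655 m and angle between lid_2's own z axis and vertical below 0.03 rad and contact force between the fingers and lid_2 below 0.1 N) or (z of lid_3 in the frame of tray below 0.0655 m and angle between lid_3's own z axis and vertical below 0.03 rad and contact force between the fingers and lid_3 below 0.1 N) or (z of lid_4 in the frame of tray below 0.0655 m and angle between lid_4's own z axis and vertical below 0.03 rad and contact force between the fingers and lid_4 below 0.1 N))), for 0.2 s.
At the end, for the whole second after the job is handed in: One lid has gone down onto its rim (top less than 65.5 mm above the bar, nominally 64), all four lids are level within 0.03 rad, at rest and within 9 mm of where they began; bottles and cup upright within 15 mm of where they stood (((z of lid_1 in the frame of tray below 0.0655 m and angle between lid_1's own z axis and vertical below 0.03 rad) or (z of lid_2 in the frame of tray below 0.0655 m and angle between lid_2's own z axis and vertical below 0.03 rad) or (z of lid_3 in the frame of tray below 0.0655 m and angle between lid_3's own z axis and vertical below 0.03 rad) or (z of lid_4 in the frame of tray below 0.0655 m and angle between lid_4's own z axis and vertical below 0.03 rad)) and angle between each of lid_1, lid_2, lid_3, lid_4's own z axis and vertical below 0.03 rad and distance of each of lid_1, lid_2, lid_3, lid_4 from where it was at the start of the episode below 0.009 m and linear speed of each of lid_1, lid_2, lid_3, lid_4 below 0.02 m/s and distance of each of bottle_1, bottle_2, straw_cup from where it was at the start of the episode below 0.015 m and angle between each of bottle_1, bottle_2, straw_cup's own z axis and vertical below 0.1 rad); the robot touches nothing.
It fails at once if a lid is lifted more than 8 mm (z of any of lid_1, lid_2, lid_3, lid_4 in the frame of tray above 0.076 m).
It fails at once if a lid is pressed with more than 25 N (contact force between the fingers and lid_1 above 25 N or contact force between the fingers and lid_2 above 25 N or contact force between the fingers and lid_3 above 25 N or contact force between the fingers and lid_4 above 25 N).
It fails at once if a bottle or the cup is knocked, tipped, lifted or shifted by more than 15 mm (distance of any of bottle_1, bottle_2, straw_cup from where it was at the start of the episode above 0.015 m or angle between any of bottle_1, bottle_2, straw_cup's own z axis and vertical above 0.35 rad).
It also fails if it takes over 51 s, if anything falls off the work surface, if the arm or the gripper's body presses on something with over 40 N, if the wrist force passes 120 N, or if a joint passes its speed limit or range.

## Working session

There is one attempt and no reset: what is moved stays moved. The work goes in short steps, Python scripts to look and compute and a tool call to move; the robot and the scene stay as the last step left them, time stands still between calls to the robot, and variables do not carry over. Pictures are saved under pics/ and viewed, at most 10 in all, crops included, and the job is handed in when it is done.

Besides the shell and the picture viewer there is one more tool, called in YAML: its name, and indented under it one key for each argument. apply_moves: Moves the arm, as the interface text tells. Shifts and turns lie within -1 to 1; 1 stands for 800 mm of shift or 180 degrees of turn. Its arguments: {"type":"object","properties":{"claw":{"type":"array","items":{"type":"number"}},"travel":{"type":"array","items":{"type":"array","items":{"type":"number"}}},"turn":{"type":"array","items":{"type":"array","items":{"type":"number"}}},"newtons":{"type":"number"}},"required":["claw","travel","turn"]}

```bash
mkdir -p pics; python3 - <<'E'
from station import manip
import cv2,numpy as np
s=manip.sense();print({k:np.round(v,3) for k,v in s.items()})
for n in("top","scene"):
    d=manip.snapshot(n);np.savez(n+".npz",**d);cv2.imwrite(f"pics/{n}.png",d["pixels"][:,:,::-1])
    print(n,-d["R"].T@d["t"])
E
```

```text
{'t': np.float64(0.0), 'q': array([ 1.1  ,  0.528,  1.434, -0.   ,  1.181, -0.178]), 'qd': array([ 0.   , -0.   , -0.003, -0.001, -0.001, -0.001]), 'tau': array([ 0.0000e+00, -4.4236e+01, -1.7802e+01, -0.0000e+00,  8.0000e-03,
       -0.0000e+00]), 'tcp_pos': array([0.179, 0.598, 0.23 ]), 'tool_rot': array([ 0.145,  0.989, -0.001, -0.   ]), 'force': array([-1.154,  0.645, -0.684]), 'ft_torque': array([-0.014, -0.031, -0.012]), 'gripper_force': np.float64(0.0), 'finger_gap': np.float64(0.997)}
top [0.31619083 0.0078913  1.29114301]
scene [1.02164052 0.30401453 0.74061627]
```

View pics/top.png

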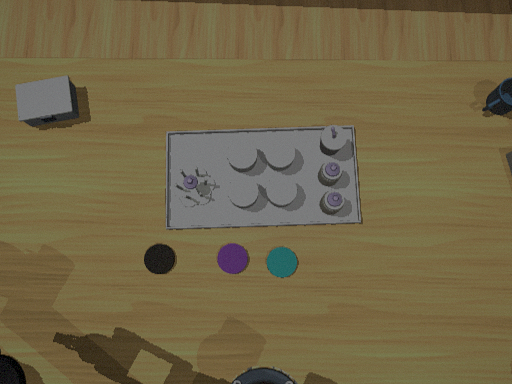

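View pics/scene.png

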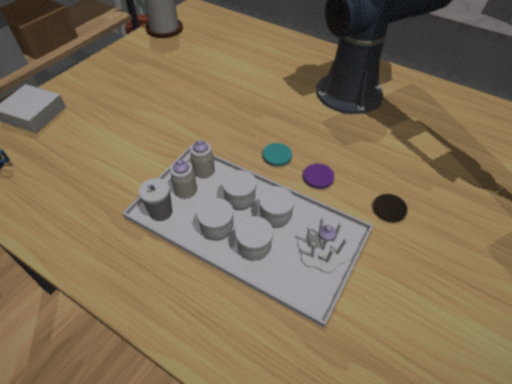

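The top view shows the tray spanning columns 167–360 and rows 128–229. The lids are near (243,156), (280,155), (244,192) and (282,190), the bottles and cup are at columns 322–345, and the rack is at about (197,187). Next I'll measure the lids from depth.

```bash
cat > h.py <<'E'
import numpy as np
def world(d):
    K,R,t,z=d["intrinsics"],d["R"],d["t"],d["depth"]
    v,u=np.mgrid[:z.shape[0],:z.shape[1]]
    c=np.stack([(u-K[0,2])/K[0,0]*z,(v-K[1,2])/K[1,1]*z,z],-1)
    P=(c-t)@R; P[z==0]=np.nan
    return P
E
python3 - <<'E'
from h import *
import cv2
for n in("top","scene"):
    P=world(np.load(n+".npz")); z=P[...,2]
    m=((z>.058)&(z<.085)&(P[...,0]>.4)&(P[...,0]<.75)&(abs(P[...,1])<.35)).astype(np.uint8)
    k,l,st,_=cv2.connectedComponentsWithStats(m)
    for i in range(1,k):
        if st[i,4]>60:
            q=P[l==i]; (c,s,a)=cv2.minAreaRect(q[:,:2].astype(np.float32)); print(n,st[i],np.round(c,4),np.round(s,3),round(a,1),'zmed',np.round(np.median(q[:,2]),4))
P=world(np.load("top.npz"));print(P[300,400],P[256,160])
hi=P[(P[...,2]>.09)&(P[...,0]>.4)&(P[...,0]<.75)&(abs(P[...,1])<.4)];print(hi.min(0),hi.max(0))
for v,u in[(139,335),(172,331),(203,335)]:print(P[v,u])
E
```

```text
top [227 139  30  30 711] [0.6464 0.0591] [0.079 0.078] 26.4 zmed 0.0664
top [265 138  30  30 715] [ 0.651  -0.0402] [0.079 0.077] 0.4 zmed 0.0665
top [320 161  22  22 142] [ 0.5946 -0.1688] [0.055 0.038] 53.8 zmed 0.0776
top [184 175  14  14 131] [0.5681 0.1902] [0.034 0.034] 88.1 zmed 0.0781
top [266 175  31  31 737] [ 0.5503 -0.0441] [0.078 0.078] 89.0 zmed 0.0667
top [228 176  31  31 740] [0.5468 0.0544] [0.079 0.078] 2.3 zmed 0.0667
top [322 192  22  20 135] [ 0.516  -0.1713] [0.055 0.037] 54.2 zmed 0.0776
scene [191 148  23  17 210] [ 0.5327 -0.1655] [0.029 0.056] 46.1 zmed 0.0699
scene [171 168  24  17 223] [ 0.6095 -0.162 ] [0.033 0.057] 50.9 zmed 0.0703
scene [223 170  34  28 775] [ 0.5504 -0.0423] [0.08  0.077] 35.1 zmed 0.0681
scene [260 186  35  31 851] [0.546  0.0573] [0.08  0.077] 32.3 zmed 0.068
scene [142 191  29  18 196] [ 0.6973 -0.1616] [0.027 0.064] 55.8 zmed 0.0726
scene [197 198  37  32 928] [ 0.6507 -0.0384] [0.08  0.079] 36.2 zmed 0.0681
scene [ 236  216   38   34 1017] [0.6464 0.061 ] [0.079 0.079] 18.7 zmed 0.0681
scene [319 225  18  16 180] [0.5703 0.1935] [0.033 0.035] 22.3 zmed 0.0792
[ 0.27266129 -0.35819067 -0.00361113] [0.3799572  0.27217311 0.01179433]
[ 0.50489985 -0.2114673   0.09000096] [0.71851257 0.19655285 0.12285907]
[ 0.68121482 -0.18321471  0.08787929]
[ 0.59079693 -0.16949781  0.09861512]
[ 0.51179499 -0.17846418  0.09519653]
```

apply_moves:
  claw: [-1,-1,-1,-1,-1]
  travel:
    - [-0.596,-0.527,0]
    - [-0.596,-0.527,0]
    - [-0.596,-0.527,0]
    - [-0.596,-0.527,0]
    - [-0.596,-0.527,0]
  turn:
    - [0,0,-0.0928]
    - [0,0,-0.0928]
    - [0,0,-0.0928]
    - [0,0,-0.0928]
    - [0,0,-0.0928]

```text
t: 0.52
tcp_pos: [0.2888, 0.4214, 0.231]
tool_rot: [-0.0, 1.0, -0.0, -0.0]
force: [0.7, -0.1, 0.3]
finger_gap: 0.299
gripper_force: 0.0
```

apply_moves:
  claw: [-1,-1,-1,-1,-1]
  travel:
    - [-0.283,-0.455,0]
    - [-0.283,-0.455,0]
    - [-0.283,-0.455,0]
    - [-0.283,-0.455,0]
    - [-0.283,-0.455,0]
  turn:
    - [0,0,0]
    - [0,0,0]
    - [0,0,0]
    - [0,0,0]
    - [0,0,0]

```text
t: 0.93
tcp_pos: [0.3989, 0.2444, 0.2312]
tool_rot: [0.0, 1.0, -0.0, -0.0]
force: [0.4, 0.7, -0.1]
finger_gap: -0.003
gripper_force: 0.0
```

apply_moves:
  claw: [-1,-1,-1,-1,-1]
  travel:
    - [-0.15,-0.24,0]
    - [-0.15,-0.24,0]
    - [-0.15,-0.24,0]
    - [-0.15,-0.24,0]
    - [-0.15,-0.24,0]
  turn:
    - [0,0,0]
    - [0,0,0]
    - [0,0,0]
    - [0,0,0]
    - [0,0,0]

```text
t: 1.35
tcp_pos: [0.5094, 0.0676, 0.2311]
tool_rot: [0.0, 1.0, 0.0, -0.0]
force: [1.1, 0.5, 0.3]
finger_gap: 0.001
gripper_force: 0.0
```

apply_moves:
  claw: [-1,-1,-1,-1,-1]
  travel:
    - [-0.007,-0.013,0.05]
    - [-0.007,-0.013,0.1]
    - [-0.007,-0.013,0.15]
    - [-0.007,-0.013,0.183]
    - [-0.007,-0.013,0.183]
  turn:
    - [0,0,0]
    - [0,0,0]
    - [0,0,0]
    - [0,0,0]
    - [0,0,0]

```text
t: 1.77
tcp_pos: [0.5102, 0.0591, 0.0798]
tool_rot: [0.001, 1.0, 0.001, -0.006]
force: [-1.2, 0.1, 0.1]
finger_gap: -0.004
gripper_force: 0.0
```

```bash
python3 - <<'E'
from station import manip
import cv2,numpy as np
s=manip.sense();print(s["tcp_pos"],s["force"])
F=[]
d=manip.snapshot("wrist");cv2.imwrite("pics/w1.png",d["pixels"][:,:,::-1])
for i in range(4): manip.snapshot("scene");F.append(manip.sense()["force"])
print(np.mean(F,0),np.std(F,0))
E
```

```text
[0.51021105 0.05909085 0.07978392] [-1.2472372   0.11060023  0.06721936]
[-0.0025161  -0.39513732  0.05312631] [0.58520681 0.61894184 0.76184555]
```

View pics/w1.png

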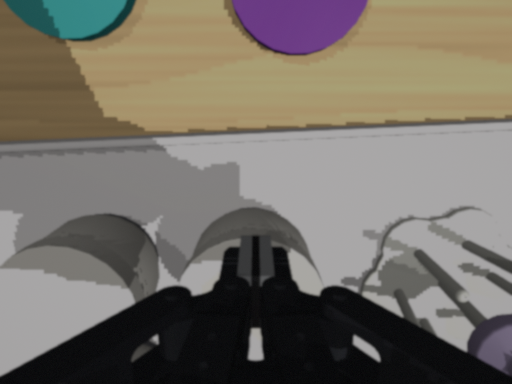

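The wrist view shows the shut fingers, tips at about (255,240), over the near edge of lid_1. lid_2 is at about (80,260).

apply_moves:
  claw: [-1,-1,-1,-1,-1]
  travel:
    - [0,0,0.008]
    - [0,0,0.015]
    - [0,0,0.015]
    - [0,0,0.015]
    - [0,0,0.015]
  turn:
    - [0,0,0]
    - [0,0,0]
    - [0,0,0]
    - [0,0,0]
    - [0,0,0]

```text
t: 2.43
tcp_pos: [0.5146, 0.0592, 0.0731]
tool_rot: [0.0, 1.0, -0.0, 0.0]
force: [0.5, -0.3, -0.7]
finger_gap: -0.001
gripper_force: 0.0
```

apply_moves:
  claw: [-1,-1,-1,-1,-1]
  travel:
    - [0,0,0.003]
    - [0,0,0.006]
    - [0,0,0.0082]
    - [0,0,0.0082]
    - [0,0,0.0082]
  turn:
    - [0,0,0]
    - [0,0,0]
    - [0,0,0]
    - [0,0,0]
    - [0,0,0]

```text
t: 2.85
tcp_pos: [0.5147, 0.0591, 0.0668]
tool_rot: [0.0, 1.0, -0.0, 0.0]
force: [-1.4, 0.4, 6.4]
finger_gap: -0.002
gripper_force: 3.1
```

```bash
cat > rd.py <<'E'
from station import manip
import numpy as np
from h import world
F=[];s0=manip.sense()
for i in range(6): d=manip.snapshot("scene");F.append(manip.sense()["force"])
print(s0["t"],np.round(s0["tcp_pos"],4),np.round(np.mean(F,0),2))
P=world(d)
for n,c in zip("1234",[(.5465,.056),(.5503,-.043),(.6464,.060),(.651,-.039)]):
    m=(abs(P[...,2]-.067)<.009)&(np.hypot(P[...,0]-c[0],P[...,1]-c[1])<.036)
    q=P[m]; A=np.c_[q[:,:2]-c,np.ones(len(q))]
    for _ in range(4):
        w=np.linalg.lstsq(A,q[:,2],rcond=None)[0];k=abs(A@w-q[:,2])<.002;A,q=A[k],q[k]
    print(n,len(q),"slope",np.round(w[:2],3),"z",round(w[2],4))
E
python3 rd.py
```

```text
2.85 [0.5147 0.0591 0.0668] [-0.54  0.03  5.91]
1 538 slope [0.001 0.001] z 0.0672
2 507 slope [-0.001 -0.001] z 0.0683
3 701 slope [ 0.    -0.008] z 0.0683
4 617 slope [-0.002  0.002] z 0.0683
```

lid_1 is sound: 6 N and level. Next is lid_3.

apply_moves:
  claw: [-1,-1,-1,-1,-1]
  travel:
    - [0,0,-0.0165]
    - [-0.045,0.0025,-0.0165]
    - [-0.085,0.0025,-0.0165]
    - [-0.124,0.0025,-0.0165]
    - [-0.124,0.0025,-0.012]
  turn:
    - [0,0,0]
    - [0,0,0]
    - [0,0,0]
    - [0,0,0]
    - [0,0,0]

```text
t: 3.57
tcp_pos: [0.6224, 0.0603, 0.0774]
tool_rot: [0.0, 1.0, -0.001, 0.007]
force: [1.2, -0.5, -0.2]
finger_gap: 0.003
gripper_force: 0.0
```

apply_moves:
  claw: [-1,-1,-1,-1,-1]
  travel:
    - [0,0,0]
    - [0,0,0.004]
    - [0,0,0.008]
    - [0,0,0.012]
    - [0,0,0.012]
  turn:
    - [0,0,0]
    - [0,0,0]
    - [0,0,0]
    - [0,0,0]
    - [0,0,0]

```text
t: 3.98
tcp_pos: [0.612, 0.0612, 0.0654]
tool_rot: [0.0, 1.0, 0.0, -0.001]
force: [-0.7, -0.2, 0.0]
finger_gap: 0.001
gripper_force: 0.0
```

```bash
python3 rd.py
```

```text
3.9833 [0.612  0.0612 0.0654] [-0.14  0.25 -0.02]
1 82 slope [-0.02  -0.003] z 0.0679
2 266 slope [-0.001  0.005] z 0.0685
3 663 slope [ 0.075 -0.001] z 0.0687
4 620 slope [-0.    -0.003] z 0.0683
```

lid_3 rocks, with a slope of 0.075 and no appreciable force. I'll press slightly deeper so the contact force is certain.

apply_moves:
  claw: [-1,-1,-1,-1,-1]
  travel:
    - [0,0,0.001]
    - [0,0,0.0015]
    - [0,0,0.002]
    - [0,0,0.002]
    - [0,0,0.002]
  turn:
    - [0,0,0]
    - [0,0,0]
    - [0,0,0]
    - [0,0,0]
    - [0,0,0]

```text
t: 4.7
tcp_pos: [0.6139, 0.0611, 0.065]
tool_rot: [0.0, 1.0, -0.0, 0.0]
force: [-1.1, 0.2, 2.3]
finger_gap: -0.002
gripper_force: 0.9
```

```bash
python3 rd.py
```

```text
4.7 [0.6139 0.0611 0.065 ] [-0.14 -0.01  2.03]
1 91 slope [-0.011 -0.008] z 0.068
2 268 slope [-0.001 -0.002] z 0.0683
3 631 slope [ 0.134 -0.003] z 0.0687
4 621 slope [ 0.    -0.007] z 0.0684
```

lid_3 tipped 0.134 rad under 2 N, so step 1 is met. Now I'll lift and move over its middle.

apply_moves:
  claw: [-1,-1,-1,-1,-1]
  travel:
    - [0,0,-0.008]
    - [0,0,-0.018]
    - [-0.02,-0.001,-0.018]
    - [-0.041,-0.001,-0.018]
    - [-0.041,-0.001,-0.018]
  turn:
    - [0,0,0]
    - [0,0,0]
    - [0,0,0]
    - [0,0,0]
    - [0,0,0]

```text
t: 5.42
tcp_pos: [0.6506, 0.0599, 0.0806]
tool_rot: [0.0, 1.0, -0.0, 0.003]
force: [0.5, 0.1, 0.3]
finger_gap: -0.002
gripper_force: 0.0
```

```bash
python3 rd.py
```

```text
5.4167 [0.6506 0.0599 0.0806] [ 0.14 -0.05 -0.07]
1 286 slope [ 0.008 -0.002] z 0.0684
2 97 slope [0.01  0.003] z 0.0682
3 532 slope [ 0.007 -0.001] z 0.0683
4 621 slope [-0.005 -0.001] z 0.0683
```

apply_moves:
  claw: [-1,-1,-1,-1,-1]
  travel:
    - [0,0,0.004]
    - [0,0,0.008]
    - [0,0,0.011]
    - [0,0,0.014]
    - [0,0,0.014]
  turn:
    - [0,0,0]
    - [0,0,0]
    - [0,0,0]
    - [0,0,0]
    - [0,0,0]

```text
t: 6.13
tcp_pos: [0.6461, 0.0603, 0.0676]
tool_rot: [0.0, 1.0, 0.0, -0.001]
force: [-1.5, 0.1, 2.3]
finger_gap: 0.001
gripper_force: 1.4
```

apply_moves:
  claw: [-1,-1,-1,-1,-1]
  travel:
    - [0,0,0.001]
    - [0,0,0.0015]
    - [0,0,0.002]
    - [0,0,0.0025]
    - [0,0,0.0025]
  turn:
    - [0,0,0]
    - [0,0,0]
    - [0,0,0]
    - [0,0,0]
    - [0,0,0]

```text
t: 6.55
tcp_pos: [0.6463, 0.0604, 0.0667]
tool_rot: [0.0, 1.0, -0.0, -0.0]
force: [-3.2, 0.2, 6.3]
finger_gap: 0.0
gripper_force: 3.3
```

apply_moves:
  claw: [-1,-1,-1,-1,-1]
  travel:
    - [0,0,0.001]
    - [0,0,0.0015]
    - [0,0,0.002]
    - [0,0,0.0025]
    - [0,0,0.0025]
  turn:
    - [0,0,0]
    - [0,0,0]
    - [0,0,0]
    - [0,0,0]
    - [0,0,0]

```text
t: 6.97
tcp_pos: [0.6463, 0.0604, 0.065]
tool_rot: [0.0, 1.0, -0.0, -0.0]
force: [-2.8, 0.3, 7.1]
finger_gap: -0.0
gripper_force: 3.7
```

```bash
python3 rd.py
```

```text
6.9667 [0.6463 0.0604 0.065 ] [-2.49 -0.19  7.4 ]
1 330 slope [0.008 0.002] z 0.0684
2 122 slope [ 0.019 -0.003] z 0.0682
3 445 slope [-0.002  0.001] z 0.0651
4 628 slope [-0.002 -0.001] z 0.0683
```

Force is steady at about 7 N while the lid sinks, so the plug is sliding. I'll continue.

apply_moves:
  claw: [-1,-1,-1,-1,-1]
  travel:
    - [0,0,0.001]
    - [0,0,0.0015]
    - [0,0,0.002]
    - [0,0,0.0025]
    - [0,0,0.0025]
  turn:
    - [0,0,0]
    - [0,0,0]
    - [0,0,0]
    - [0,0,0]
    - [0,0,0]

```text
t: 7.68
tcp_pos: [0.6463, 0.0604, 0.063]
tool_rot: [0.0, 1.0, -0.0, -0.0]
force: [-2.9, 0.3, 7.6]
finger_gap: 0.002
gripper_force: 3.7
```

apply_moves:
  claw: [-1,-1,-1,-1,-1]
  travel:
    - [0,0,0.0005]
    - [0,0,0.001]
    - [0,0,0.0015]
    - [0,0,0.0015]
    - [0,0,0.0015]
  turn:
    - [0,0,0]
    - [0,0,0]
    - [0,0,0]
    - [0,0,0]
    - [0,0,0]

```text
t: 8.1
tcp_pos: [0.6463, 0.0603, 0.0621]
tool_rot: [0.0, 1.0, -0.0, -0.0]
force: [-4.1, 0.6, 8.5]
finger_gap: 0.003
gripper_force: 4.5
```

apply_moves:
  claw: [-1,-1,-1,-1,-1]
  travel:
    - [0,0,0.0005]
    - [0,0,0.001]
    - [0,0,0.0015]
    - [0,0,0.002]
    - [0,0,0.002]
  turn:
    - [0,0,0]
    - [0,0,0]
    - [0,0,0]
    - [0,0,0]
    - [0,0,0]

```text
t: 8.52
tcp_pos: [0.6463, 0.0603, 0.0611]
tool_rot: [0.0, 1.0, -0.0, -0.0]
force: [-5.1, -0.7, 12.3]
finger_gap: 0.002
gripper_force: 6.3
```

The force rose 4 N over 1 mm, so the lid is on its rim. I'll lift off straight up.

apply_moves:
  claw: [-1,-1,-1,-1,-1]
  travel:
    - [0,0,-0.003]
    - [0,0,-0.006]
    - [0,0,-0.02]
    - [0,0,-0.06]
    - [0,0,-0.1]
  turn:
    - [0,0,0]
    - [0,0,0]
    - [0,0,0]
    - [0,0,0]
    - [0,0,0]

```text
t: 8.93
tcp_pos: [0.6454, 0.0603, 0.1385]
tool_rot: [0.0, 1.0, 0.0, -0.002]
force: [1.2, 0.1, 0.0]
finger_gap: 0.001
gripper_force: 0.0
```

```bash
python3 rd.py; python3 - <<'E'
from station import manip
import cv2
d=manip.snapshot("scene");cv2.imwrite("pics/end.png",d["pixels"][:,:,::-1])
E
```

```text
8.9333 [0.6454 0.0603 0.1385] [0.48 0.28 0.44]
1 274 slope [-0.007 -0.001] z 0.0683
2 108 slope [-0.    -0.017] z 0.068
3 701 slope [ 0.    -0.002] z 0.0643
4 607 slope [ 0.004 -0.002] z 0.0682
```

View pics/end.png

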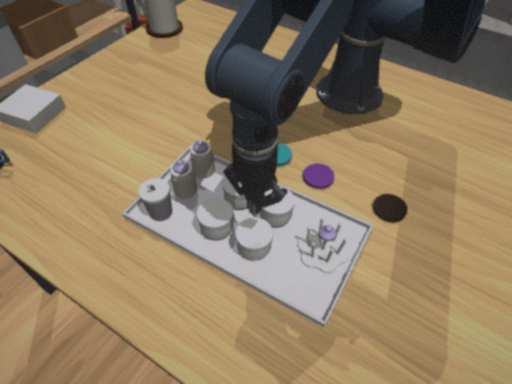

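The picture shows lid_3 at (254,236), 4 mm lower and level. The other lids, bottles and cup are unmoved, and the arm is clear above.

```bash
python3 -c "
from station import manip
print(manip.sign_off())"
```

```text
the job is handed in; nothing more can be done
None
```

The unseated lid was lid_3 (far left): it tipped 0.134 rad under an edge press, then I pressed it home with about 12 N in its middle, where it now sits level at 64.3 mm, and I have handed the job in.

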